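# Twist the towel arm back into its socket under the glass shelf

## Robot

A 6-joint arm with a two-finger parallel gripper is mounted at the origin on the work surface. World frame = base frame: x ahead of the robot, y to its left, z up, the work surface at z = 0. Lengths are in m, angles in degrees, forces in N, time in s.
With the tool pointing down it reaches from about 0.375 to 0.9 m from the base axis. Payload 3.1 kg.
Tool frame: the origin (TCP) lies at the very end of the fingers, on their centre line; the grasp point (between the pads) lies ctrl.grasp_offset behind it (ctrl.grasp_offset is the distance from the TCP to the grasp point, in m); z points along the fingers, y is the direction in which the jaws open and shut (so a half turn about z gives the same grasp; the last joint's range is limited). The gripper opens to 85 mm and grips with 20 to 120 N. Pads are 22 mm wide; open, the fingers measure 114 mm over their backs; the gripper's body (76 mm by 85 mm) begins 54 mm behind the grasp point. The pads swing forward as they close: fully open they stand 13 mm farther back than shut.
Start: joints at [57.324, 30.224, 82.088, -0, 67.689, -10.227], TCP at [0.239, 0.578, 0.231] pointing down, gripper open.
Joint ranges: [-176.69, 176.69], [-43.24, 126.21], [12.49, 139.97], [-82, 262], [0, 151.66], [-163.58, 163.58]. Speed limits (degrees/s): [159.86, 159.86, 180, 180, 180, 180].

## Interface

Orientations are given as a 3x3 rotation matrix whose columns are the frame's x, y, z axes.
In Python, from plant import ctrl, effector, eyes, readout gives the robot as it stands. Calls block until the motion is done:
- ctrl.goto(position, orientation): joint-space move of the TCP to a pose.
- ctrl.move_linear(position, speed=0.15, ori=None, until_force=None): straight line of the TCP; ori=None keeps the orientation; speed is the mean speed in m/s. With until_force (N) it stops when the force on the tool has changed by that much, and returns True; else False.
- ctrl.set_joints(angles): joint-space move.
- effector.set_gripper(opening, squeeze=None): finger opening in m; squeeze is the grip in N (None keeps the last); returns when the fingers have stopped.
- ctrl.wait(seconds).
- ctrl.solve_ik(position, orientation): joint angles nearest the present ones, or None.
- eyes.capture(name): name is "scene" or "top"; returns (picture, depth): 384x512x3 uint8, blue, green, red; 384x512 float32, m along the optical axis (not along the pixel's ray), 0 where there is no reading.
- eyes.calibration(name): a dict with "intrinsics" (3x3 intrinsics, pixels), "origin" and "orientation" of the camera in the world. Camera axes: x right, y down, z forward; pixel columns grow to the right and rows downward; lengths in m; the calibration is good to about 2 mm. A picture is of the moment at which its call begins. calibration takes no time and is no camera call.
A pose or a line that the arm cannot do raises ctrl.IKError and nothing moves.
- ctrl.job_done(): hands the job in, once; it reports no verdict.
Readings, each from a call of its own:
- readout.current_clock(): time.
- readout.current_joint_positions(): joint angles.
- readout.current_dq(): joint speeds.
- readout.current_joint_torque(): joint torques, N m.
- readout.current_position(): TCP position.
- readout.current_eef_rot(): TCP orientation.
- readout.current_contact_force(): force on the tool from outside, world axes, zero at the start.
- readout.current_torque(): the same for the moment, N m.
- readout.current_opening(): finger opening in m.
Only numpy, scipy, OpenCV 4.12 (cv2) and the standard library are available. Lean on these libraries where they do the work, as an engineer would, in place of code of your own. Each camera call takes 0.05 s, during which the arm holds its last target. There are 200 camera calls.

## Task

The guest-towel arm was taken off the glass shelf for cleaning and lies on the counter. Put it back: push its hub gently up into the socket under the front of the shelf with the arm swung to the robot's left, feel for the gaps, then turn the arm towards the front until it stops and lower it so that the lugs drop home, and let go so that it hangs locked, pointing out to the front. Do not strain the glass shelf, and leave the things around it where they are.

Things in the scene. Friction and masses are not known exactly. Their poses are not given: they have to be found in the camera images.
- towel_arm: Loose chrome towel arm, 0.14 to 0.21 kg, lying lugs up on the counter. Origin: centre of the hub's underside, z up the hub's axis. Hub: cylinder 48 mm across, 34 mm high. The bar runs from it along -x: straight, 10 mm thick (y), 16 mm tall (10 to 26 mm above the origin), to 182 mm from the axis, where it ends in an upright disc 36 mm across. Centre of mass 5 to 20 mm from the axis.
- hub (a point): Point on the towel arm's axis at the hub's flat shoulder, 34 mm above the arm's origin; axes as the towel arm's. Above it stands a plain round boss 36 mm across and 18 mm high, its top 4 mm chamfered down to 30 mm across.
- front_lug (a point): Centre of the lug that points the same way as the bar, 22 mm from the hub's axis, 10.5 mm above hub; axes as the towel arm's. Three equal lugs stick out of the boss to radius 27 mm, 120 deg apart, each 8 mm wide (tangentially) and 5 mm high (8 to 13 mm above the shoulder).
- grip (a point): Middle of the towel arm's bar where it is best gripped, 110 mm out from the hub's axis, 18 mm above the arm's underside; axes as the towel arm's (bar along x, 10 mm thick along y).
- glass_shelf: Fixed glass shelf, 500 x 130 x 8 mm, top 271 mm above the counter, on two chrome pillars at its back. Origin: on the counter below the socket's axis; -x is its front (towards the robot), z up. The glass begins 53 mm behind (+x) the socket's axis; a chrome nose bracket at 251 to 261 mm height carries the socket out in front. Keep to 1 N m of twist and 25 N of push on the socket.
- socket (a point): Centre of the socket's mouth (underside of its rim ring), 215 mm above the counter; axes as the shelf's. The socket is a chrome cup 69 mm across, open below. The ring, flat underneath, has a 39 mm bore for the boss and three gaps 12 mm wide for the lugs. With the lugs just touching the ring from below the shoulder is 13 mm under this point; at 0 mm the shoulder is hard against the ring.
- entry (a point): Point 100 mm out from the socket's axis, level with its mouth, in the nominal direction of the bar for the lugs to enter: 40 deg to the robot's left of the shelf's front (towel arm yaw = shelf yaw - 40 deg). The ring really sits turned by up to 12 deg either way, which cannot be seen, so it is felt: press the lugs lightly up on the ring and turn until they slip up into the gaps.
- home (a point): Where hub is when locked, 5.5 mm under the mouth. A sprung plunger meets the boss's top 10.5 mm under the mouth: 3 N, growing 0.45 N per mm. With the shoulder less than 3 mm under the mouth the lugs clear the ring and the bar turns counter-clockwise seen from above, 36 to 48 deg from the gaps to a hard stop. Lowered there, it drops 2.5 mm into pockets that keep it from turning back.
- soap_box: Pink plastic soap box with lid on the counter, 79 x 109 x 42 mm, closed; origin under its centre. A bystander.
- hairbrush: Black hairbrush lying bristles down on the counter, about 205 mm long (handle along -x, head along +x), 58 mm wide, 34 mm high; origin on the counter below the neck. A bystander.
- cup: White porcelain cup, 72 mm across and 85 mm tall, standing on the glass shelf; origin under its centre. A bystander.
- brush_holder: Chrome toothbrush holder with clip-on lid, 67 mm across and 100 mm tall, standing on the glass shelf; origin under its centre. A bystander.
Things that resemble listed ones, but are neither listed nor needed, are in the scene too. Leave any pink look-alike of the towel_arm alone.

How it is judged:
By the outcome, as a careful person would: the job done as asked, in the order asked, and still so for the second after the job is handed in, with the robot touching nothing.
It also fails if it takes over 72 s, if anything falls off the work surface, if the arm or the gripper's body presses on something with over 40 N, if the wrist force passes 120 N, or if a joint passes its speed limit or range.

## Working session

There is one attempt and no reset: what is moved stays moved. The work goes in short steps, each a Python script; the robot and the scene stay as the last script left them, time stands still between calls to the robot, and variables do not carry over. Pictures are saved under pics/ and viewed, about 8 in all and at most 12, crops included, and the job is handed in when it is done.

```bash
ls; mkdir -p pics
python3 - <<'E'
from plant import ctrl, effector, eyes, readout
import cv2,numpy as np
for n in("scene","top"):
    p,d=eyes.capture(n); cv2.imwrite(f"pics/{n}0.png",cv2.resize(p,(800,600),interpolation=cv2.INTER_CUBIC)); np.savez(f"{n}0.npz",p=p,d=d)
    c=eyes.calibration(n); print(n,c)
print(ctrl.grasp_offset,readout.current_eef_rot(),readout.current_clock())
E
```

```text
pics
scene {'intrinsics': array([[386.04609326,   0.        , 260.45531218],
       [  0.        , 386.04609326, 193.98417276],
       [  0.        ,   0.        ,   1.        ]]), 'origin': array([0.87020715, 0.48431977, 0.87733257]), 'orientation': array([[-0.79418937,  0.4581846 , -0.39916176],
       [ 0.60762349,  0.60693128, -0.51227739],
       [ 0.00754615, -0.64938532, -0.76042209]])}
top {'intrinsics': array([[390.98454747,   0.        , 261.67079564],
       [  0.        , 390.98454747, 191.05642585],
       [  0.        ,   0.        ,   1.        ]]), 'origin': array([0.40792008, 0.03694914, 1.32735857]), 'orientation': array([[-4.67632967e-05, -9.98311099e-01,  5.80942916e-02],
       [-9.99997826e-01,  1.67782202e-04,  2.07827028e-03],
       [-2.08450747e-03, -5.80940681e-02, -9.98308937e-01]])}
0.0187 [[-9.24224141e-01  3.81848835e-01 -1.09736639e-03]
 [ 3.81850229e-01  9.24222691e-01 -1.67924677e-03]
 [ 3.72992493e-04 -1.97103001e-03 -9.99997988e-01]] 0.1
```

View pics/scene0.png

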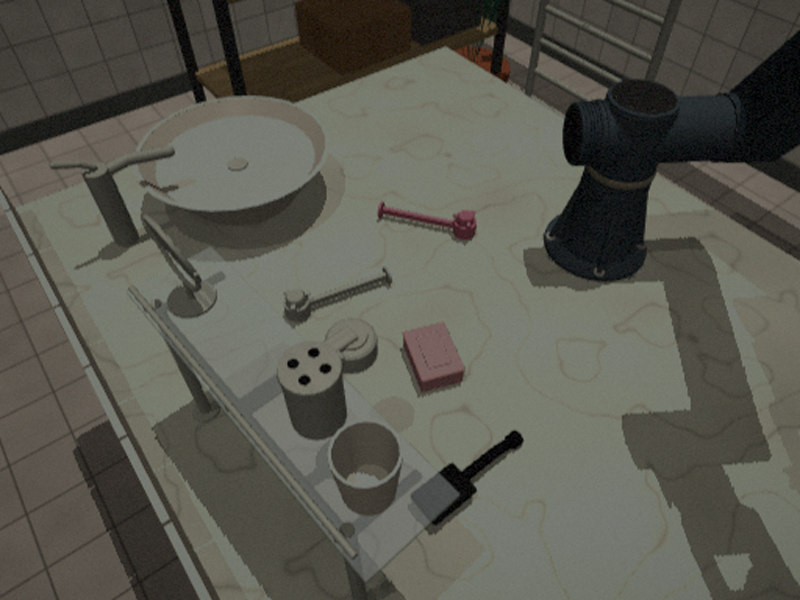

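View pics/top0.png

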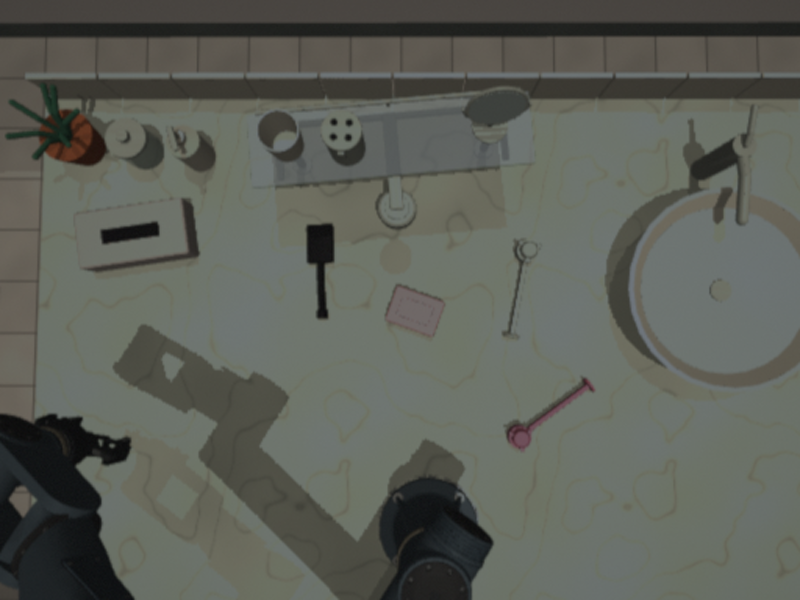

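The picture shows two candidates for the towel arm in the top view: a chrome one with its hub at about (527,250) and bar end at (511,335), and a pink one with its hub at about (518,437). The chrome one fits, since the pink is the look-alike. The socket cup is at (397,208) under the shelf front. Next I confirm with an enlarged crop and depth.

```bash
cat > h.py <<'E'
import cv2,numpy as np
from plant import ctrl, effector, eyes, readout
def pts(n,d):
    c=eyes.calibration(n);K=c["intrinsics"];v,u=np.indices(d.shape)
    P=np.stack([(u-K[0,2])/K[0,0]*d,(v-K[1,2])/K[1,1]*d,d],-1)
    return P@c["orientation"].T+c["origin"]
E
python3 - <<'E'
from h import *
L={}
for n in("top","scene"):
    z=np.load(n+"0.npz"); P=pts(n,z["d"]); P[z["d"]==0]=np.nan; L[n]=(z["p"],P)
p,P=L["top"]; s=L["scene"][0]
f=lambda im,k:cv2.convertScaleAbs(cv2.resize(im,None,fx=k,fy=k,interpolation=cv2.INTER_CUBIC),alpha=1.8)
a=f(p[145:225,310:360],7); b=f(p[105:155,230:280],7); c=f(s[165:215,170:260],4.4)
W=np.zeros((600,760,3),np.uint8); W[:560,:350]=a; W[:350,355:705]=b; W[355:575,355:751]=c
cv2.imwrite("pics/crops.png",W)
for n in L:
    Q=L[n][1]; print(n,"counter z",np.nanmedian(Q[...,2][(abs(Q[...,0]-.55)<.05)&(abs(Q[...,1]+.1)<.05)]))
    # arm
    m=(Q[...,0]>.5)&(Q[...,0]<.85)&(Q[...,1]<-.13)&(Q[...,1]>-.32)&(Q[...,2]>.012)&(Q[...,2]<.075)
    A=Q[m];print("arm n",len(A),A.min(0),A.max(0))
    t=A[A[:,2]>.036]; print("hub top pts",len(t),t.mean(0),t.min(0),t.max(0))
    bar=A[(A[:,2]<.032)&(A[:,2]>.018)]
    print("bar",len(bar)); vx,vy,x0,y0=cv2.fitLine(bar[:,:2].astype(np.float32),cv2.DIST_HUBER,0,.01,.01).ravel();print(np.degrees(np.arctan2(vy,vx)),x0,y0,bar.min(0),bar.max(0))
    m=(abs(Q[...,0]-.76)<.15)&(abs(Q[...,1]-.03)<.06)&(Q[...,2]>.225)&(Q[...,2]<.3)
    S=Q[m]; print("socket region",len(S)); print(np.histogram(S[:,2],bins=np.arange(.225,.3,.005)))
    S=S[S[:,2]>.2]
    print(S.min(0),S.max(0))
    np.save(n+"_sock.npy",S)
# print top height map in socket region
print(np.round(P[105:155:2,230:282:2,2]*1000)[:, :].astype(int) if not np.isnan(P[105:155,230:282]).any() else np.nan_to_num(np.round(P[105:155:2,230:282:2,2]*1000)).astype(int))
E
```

```text
top counter z 0.0006713816029420006
arm n 248 [ 0.50034126 -0.23902938  0.01340772] [ 0.60721314 -0.18773246  0.05896951]
hub top pts 133 [ 0.58427904 -0.2104745   0.04957312] [ 0.55859402 -0.23902938  0.03614835] [ 0.60621031 -0.19002977  0.05896951]
bar 78
-4.8627534 0.54159117 -0.20095769 [ 0.50034126 -0.23486711  0.01844494] [ 0.60721314 -0.18810324  0.03193463]
socket region 2604
(array([   0,    1,    1,    4,   47,  150,  115,  140,  414, 1498,   92,
          2,    8,   90]), array([0.225, 0.23 , 0.235, 0.24 , 0.245, 0.25 , 0.255, 0.26 , 0.265,
       0.27 , 0.275, 0.28 , 0.285, 0.29 , 0.295]))
[ 0.61009892 -0.02944039  0.23212026] [0.82334659 0.08943369 0.2981246 ]
scene counter z 0.0003489759884887089
arm n 396 [ 0.50010159 -0.23800674  0.01201002] [ 0.61103051 -0.18599944  0.05560583]
hub top pts 157 [ 0.58911712 -0.20790028  0.04811971] [ 0.56239296 -0.23800674  0.03623591] [ 0.609852   -0.18866528  0.05560583]
bar 146
-1.0848662 0.5509389 -0.19875808 [ 0.50010159 -0.22893119  0.01810625] [ 0.61103051 -0.18848801  0.03194563]
socket region 3567
(array([   8,    6,    8,  
[... 2293 characters left out ...]
50 250 220
    0   1   1   3   0  -1   3   0]
 [  1   3   3   0   1   3  -4   3 243 247 252 253 252 253 247 248 228   1
    1   1   0  -2  -5  -4  -1   4]
 [  2   1   4   5   3   5  -2   5   1 227 241 250 246 247 235 218   0  -2
   -1  -2  -5   3  -2  -4   4   1]
 [ -1  -2   1   6  -4   4   0   2   4   1  -2   0  -4   0   3  -1  -4  -5
    4   0   2   4   0  -1   4   3]
 [ -1  -2  -1   1  -2   3   0  -1  -2   2   0  -1   3   2   3   5   3   1
    8   0   7  -2  -1  -2   4  -7]
 [  0   3   0   0   2  -3   2  -3   0   7  -3  -2   3  -1  -2   5   1   3
    0   3  -2   1   5  -1  -1   0]
 [  4   2  -1  -1   3   3   2   2  -4   2   0   0   0  -2  -7  -4  -4   0
    2   0  -2   0  -1   1   0   5]]
```

View pics/crops.png

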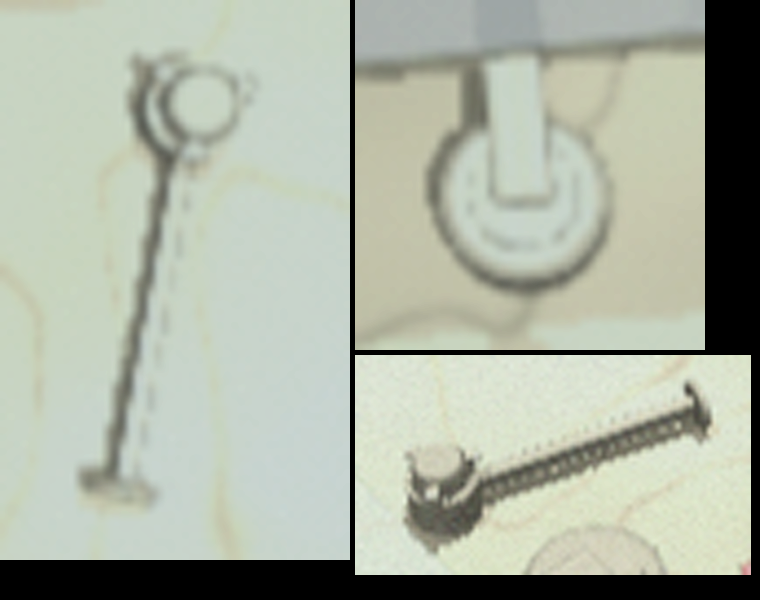

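The crop confirms it: chrome, hub with lugs up (boss top at full-image (339,160)), and the bar running to a disc at (327,215). Next come the poses and IK feasibility.

```bash
cat >> h.py <<'E'
from scipy.optimize import least_squares
def ray(n,u,v,z):
    c=eyes.calibration(n);K=c["intrinsics"];d=c["orientation"]@np.array([(u-K[0,2])/K[0,0],(v-K[1,2])/K[1,1],1]);o=c["origin"]
    return o+d*(z-o[2])/d[2]
def R(yaw,flip=0):  # tool down, tool y along arm y (or -y)
    a=np.radians(yaw); y=np.array([-np.sin(a),np.cos(a),0])*(-1 if flip else 1); z=np.array([0,0,-1.])
    return np.stack([np.cross(y,z),y,z],1)
def rimfit(S,c,r):  # circle of radius r through outermost points per bearing
    for _ in range(4):
        q=S[:,:2]-c; b=(np.degrees(np.arctan2(q[:,1],q[:,0]))//12).astype(int); rr=np.hypot(*q.T)
        E=np.array([S[b==k,:2][np.argsort(rr[b==k])[-3:]].mean(0) for k in set(b) if (b==k).sum()>4])
        s=least_squares(lambda p:np.hypot(*(E-p[:2]).T)-r-p[2],[*c,0],loss="soft_l1",f_scale=.001); c=s.x[:2]
    return s.x,len(E)
E
python3 - <<'E'
from h import *
f=lambda x,y:(310+(x+.5)/7-.5,145+(y+.5)/7-.5)
hub=ray("top",*f(203,103),.052); b1=ray("top",*f(178,165),.026); b2=ray("top",*f(127,470),.026); e=ray("top",*f(120,486),.036)
print("hub",hub,"bar",b1,b2,"disc",e)
d=b1-b2; yaw=np.degrees(np.arctan2(d[1],d[0]));print("yaw bar",yaw,"yaw hub-disc",np.degrees(np.arctan2(*(hub-e)[1::-1])),np.linalg.norm((hub-e)[:2]))
g=lambda x,y:(170+(x-355+.5)/4.4-.5,165+(y-355+.5)/4.4-.5)
print("scene hub",ray("scene",*g(439,461),.052),"disc top",ray("scene",*g(690,388),.036))
for n in("top","scene"):
    S=np.load(n+"_sock.npy"); c0=np.array([.735,.03])
    S=S[(S[:,2]<.2625)&(np.hypot(*(S[:,:2]-c0).T)<.045)]; q=S[:,:2]-c0
    S=S[~((q[:,0]>0)&(abs(q[:,1])<.018))]
    print(n,"socket",rimfit(S,c0,.0345),len(S))
    z=np.load(n+"0.npz");P=pts(n,z["d"]); M=(abs(P[...,2]-.271)<.006)&(abs(P[...,1]-.03)<.24)&(P[...,0]>.7)&(z["d"]>0); Q=P[M]
    yb=(Q[:,1]//.01); E=np.array([np.array([np.median(Q[yb==k,1]),np.sort(Q[yb==k,0])[:3].mean()]) for k in set(yb) if (yb==k).sum()>6])
    s=least_squares(lambda p:p[0]+p[1]*E[:,0]-E[:,1],[.8,0],loss="soft_l1",f_scale=.002).x; print("front edge",s,"yaw",np.degrees(np.arctan(-s[1])))
for fl in(0,1):
    for pos,y in (((.48,-.19,.003),-9.5),((.48,-.19,.2),-9.5),((.65,.09,.2),-35),((.65,.09,.2),-50),((.63,.02,.2),15)):
        q=ctrl.solve_ik(np.array(pos),R(y,fl)); print(fl,y,None if q is None else np.round(q,0))
E
```

```text
hub [ 0.58652972 -0.21275921  0.052     ] bar [ 0.56036443 -0.20556951  0.026     ] [ 0.41485751 -0.17977933  0.026     ] disc [ 0.407281   -0.17474489  0.036     ]
yaw bar -10.050929635388588 yaw hub-disc -11.973641888352413 0.18323534692259177
scene hub [ 0.58760059 -0.21009803  0.052     ] disc top [ 0.41129702 -0.17790446  0.036     ]Traceback (most recent call last):
  File "<stdin>", line 12, in <module>
  File "h.py", line 18, in rimfit
    s=least_squares(lambda p:np.hypot(*(E-p[:2]).T)-r-p[2],[*c,0],loss="soft_l1",f_scale=.001); c=s.x[:2]
    return func(*args, **kwargs)
    vector_fun = VectorFunction(
        fun_wrapped,
    ...<6 lines>...
        workers=workers
    )
    self._update_fun()
    ~~~~~~~~~~~~~~~~^^
    self.f = self.fun_wrapped(xp_copy(self.x))
             ~~~~~~~~~~~~~~~~^^^^^^^^^^^^^^^^^
    return np.atleast_1d(self.fun(x))
                         ~~~~~~~~^^^
    return self.f(x, *self.args, **self.kwargs)
           ~~~~~~^^^^^^^^^^^^^^^^^^^^^^^^^^^^^^
  File "h.py", line 18, in <lambda>
    s=least_squares(lambda p:np.hypot(*(E-p[:2]).T)-r-p[2],[*c,0],loss="soft_l1",f_scale=.001); c=s.x[:2]
                                        ~^~~~~~
ValueError: operands could not be broadcast together with shapes (0,) (2,)
```

Run:
```python
from h import *
print(ray("top",253.1,132.9,.251))
for n in("top","scene"):
    z=np.load(n+"0.npz");P=pts(n,z["d"]).reshape(-1,3)[z["d"].ravel()>0]
    c0=ray("top",253.1,132.9,.251)[:2]
    S=P[(P[:,2]<.2625)&(P[:,2]>.215)&(np.hypot(*(P[:,:2]-c0).T)<.045)]; q=S[:,:2]-c0
    S=S[~((q[:,0]>0)&(abs(q[:,1])<.018))]
    print(n,"socket",rimfit(S,c0,.0345),len(S))
    Q=P[(abs(P[:,2]-.271)<.006)&(abs(P[:,1]-.03)<.24)&(P[:,0]>.63)]
    yb=(Q[:,1]//.01); E=np.array([np.array([np.median(Q[yb==k,1]),np.sort(Q[yb==k,0])[:3].mean()]) for k in set(yb) if (yb==k).sum()>6])
    s=least_squares(lambda p:p[0]+p[1]*E[:,0]-E[:,1],[.7,0],loss="soft_l1",f_scale=.002).x; print("front edge",s,"yaw",np.degrees(np.arctan(-s[1])))
for fl in(0,1):
    for pos,y in (((.48,-.19,.003),-10.3),((.48,-.19,.2),-10.3),((.55,.12,.2),-35),((.55,.12,.2),-50),((.53,.05,.2),15)):
        q=ctrl.solve_ik(np.array(pos),R(y,fl)); print(fl,y,None if q is None else np.round(q,0))
```

```text
[0.63261431 0.06302472 0.251     ]
top socket (array([ 0.63157182,  0.06189122, -0.00160648]), 23) 359
front edge [ 0.69204141 -0.08879872] yaw 5.074482059943562
scene socket (array([ 0.63572622,  0.0642301 , -0.00156158]), 24) 610
front edge [ 0.69482098 -0.08707332] yaw 4.976382578523356
0 -10.3 [ -34.   44.  106.   -0.   30. -114.]
0 -10.3 [ -34.   24.  100.   -0.   56. -114.]
0 -35 [  1.  28.  93.  -0.  59. -54.]
0 -50 [  1.  28.  93.  -0.  59. -39.]
0 15 [  -7.   26.   97.   -0.   57. -112.]
1 -10.3 [-34.  44. 106.  -0.  30.  66.]
1 -10.3 [-34.  24. 100.  -0.  56.  66.]
1 -35 [  1.  28.  93.  -0.  59. 126.]
1 -50 [  1.  28.  93.  -0.  59. 141.]
1 15 [-7. 26. 97. -0. 57. 68.]
```

```bash
cat >> h.py <<'E'
GR=.103   # grip distance from hub axis (nominal)
GZ=.0035+ctrl.grasp_offset # height of grasp point over arm origin
def tcp(hub_xy,origin_z,yaw):   # TCP pose for the arm's axis at hub_xy, origin height, yaw
    a=np.radians(yaw); return np.array([hub_xy[0]-GR*np.cos(a),hub_xy[1]-GR*np.sin(a),origin_z+GZ-ctrl.grasp_offset])
def st(*m): print(*m,"t",round(readout.current_clock(),2),"p",np.round(readout.current_position(),4),"F",np.round(readout.current_contact_force(),2),"M",np.round(readout.current_torque(),2),flush=True)
E
python3 - <<'E'
from h import *
h=np.array([.587,-.2115]); y=-10.4
effector.set_gripper(.045)
p=tcp(h,0,y)
ctrl.goto(p+[0,0,.13],R(y)); st("above")
print(ctrl.move_linear(p+[0,0,.03],.15), ctrl.move_linear(p,.05,until_force=6)); st("down")
effector.set_gripper(0,squeeze=120); print(readout.current_opening()); st("gripped")
ctrl.move_linear(p+[0,0,.1],.12); st("lift")
E
```

```text
above t 3.44 p [ 0.486  -0.1923  0.1336] F [ 0.08 -0.32  0.58] M [-0.01  0.03 -0.03]
False False
down t 5.01 p [ 0.4857 -0.1929  0.0033] F [-0.06  0.42 -0.31] M [-0.   -0.06  0.03]
0.007779825182726789
gripped t 5.43 p [ 0.4859 -0.1931  0.004 ] F [-0.47  0.44  4.84] M [-0.04  0.12 -0.05]
lift t 6.42 p [ 0.4851 -0.1925  0.1029] F [ 0.05  0.81 -1.93] M [ 0.03  0.19 -0.02]
```

Run:
```python
from h import *
h=np.array([.54,.03]); y=-35
ctrl.goto(tcp(h,.14,y),R(y)); ctrl.wait(.3); st("view")
print(readout.current_eef_rot().round(4))
for n in("top","scene"):
    p,d=eyes.capture(n); np.savez(n+"1.npz",p=p,d=d)
    c=eyes.calibration(n);K=c["intrinsics"];q=c["orientation"].T@(np.array([*h,.19])-c["origin"]);u,v=(K@q/q[2])[:2].astype(int);print(n,u,v)
    cv2.imwrite(f"pics/v_{n}.png",cv2.convertScaleAbs(cv2.resize(p[v-40:v+40,u-50:u+50],None,fx=6,fy=6,interpolation=cv2.INTER_CUBIC),alpha=1.8))
a=np.hstack([cv2.imread("pics/v_top.png"),cv2.imread("pics/v_scene.png")]);
cv2.imwrite("pics/v1.png",np.vstack([cv2.imread("pics/v_top.png"),cv2.imread("pics/v_scene.png")])[:,:][: ,:]) 
cv2.imwrite("pics/v1.png",cv2.resize(np.hstack([cv2.imread("pics/v_top.png")[60:420,100:500],cv2.imread("pics/v_scene.png")[60:420,100:500]]),None,fx=1,fy=1))
```

```text
view t 7.83 p [0.456  0.0883 0.1433] F [ 0.23  0.03 -2.5 ] M [ 0.13  0.13 -0.02]
[[-8.183e-01  5.748e-01 -1.000e-04]
 [ 5.748e-01  8.183e-01 -0.000e+00]
 [ 1.000e-04 -1.000e-04 -1.000e+00]]
top 264 168
scene 252 202
```

View pics/v1.png

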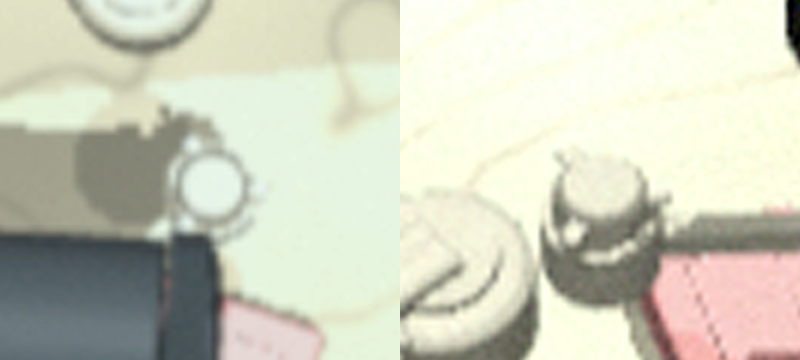

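Run:
```python
from h import *
c={"top":(264,168,212,184,0,(.63157,.06189)),"scene":(252,202,602,186,400,(.63573,.06423))}
for n,(u,v,x,y,o,s) in c.items():
    r=ray(n,u-50+(x-o+100.5)/6-.5,v-40+(y+60.5)/6-.5,.14+.050); 
    # depth-based: boss top
    z=np.load(n+"1.npz");P=pts(n,z["d"]).reshape(-1,3)[z["d"].ravel()>0]
    B=P[(np.hypot(*(P[:,:2]-r[:2]).T)<.021)&(P[:,2]>.172)&(P[:,2]<.21)]
    H=P[(np.hypot(*(P[:,:2]-r[:2]).T)<.016)&(P[:,2]>.165)&(P[:,2]<.21)]
    A=np.c_[H[:,:2]-r[:2],np.ones(len(H))]; k=np.linalg.lstsq(A,H[:,2],rcond=None)[0]
    a=np.radians(-35); tilt=np.degrees(np.arctan(k[0]*np.cos(a)+k[1]*np.sin(a)))
    print(n,"hub px",r.round(4),"depth mean",B.mean(0).round(4),len(B),"top z",k[2].round(4),"tilt x",tilt.round(1),"offset hub-nominal",(r[:2]-[.54,.03]).round(4),"socket est - hub",(np.array(s)-r[:2]).round(4))
print(readout.current_position())
```

```text
top hub px [0.5409 0.0279 0.19  ] depth mean [0.5396 0.0277 0.1875] 150 top z 0.1914 tilt x -3.9 offset hub-nominal [ 0.0009 -0.0021] socket est - hub [0.0907 0.034 ]
scene hub px [0.5409 0.0301 0.19  ] depth mean [0.5432 0.0337 0.1858] 235 top z 0.1893 tilt x 5.0 offset hub-nominal [0.0009 0.0001] socket est - hub [0.0949 0.0341]
[0.45577758 0.08856861 0.14341221]
```

Run:
```python
from h import *
s=np.array([.633,.064]); y=-35
ctrl.move_linear(tcp(s,.145,y),.08,ori=R(y)); ctrl.wait(.2); st("under")
print(ctrl.move_linear(tcp(s,.1655,y),.012,until_force=3)); st("boss in?")
ctrl.wait(.15); st("settled")
```

```text
under t 9.52 p [0.5483 0.123  0.1485] F [ 0.76  0.56 -2.32] M [ 0.09  0.19 -0.  ]
False
boss in? t 11.38 p [0.5486 0.1231 0.1689] F [ 0.05 -0.53 -1.73] M [0.12 0.14 0.05]
settled t 11.53 p [0.5486 0.1231 0.169 ] F [-0.56  0.25 -1.13] M [ 0.1   0.14 -0.01]
```

Run:
```python
from h import *
s=np.array([.633,.064]); y=-35
print(ctrl.move_linear(tcp(s,.1745,y),.008,until_force=3)); st("contact")
ctrl.wait(.2);
for i in range(4): ctrl.wait(.05); st("settled")
```

```text
True
contact t 12.24 p [0.5484 0.1229 0.1735] F [ 2.6  -1.03 -2.85] M [ 0.03 -0.13  0.03]
settled t 12.49 p [0.5483 0.1228 0.173 ] F [ 3.76 -1.61 -0.42] M [-0.06 -0.43  0.16]
settled t 12.54 p [0.5483 0.1228 0.173 ] F [ 3.9  -1.13 -0.34] M [-0.13 -0.48  0.17]
settled t 12.59 p [0.5483 0.1228 0.173 ] F [ 4.17 -1.94 -1.49] M [-0.21 -0.49  0.13]
settled t 12.64 p [0.5483 0.1228 0.173 ] F [ 4.17 -1.57 -1.65] M [-0.14 -0.59  0.15]
```

Run:
```python
from h import *
y=-35; p=readout.current_position()
d=np.array([.0009,-.0004,0])
for i in range(3):
    ctrl.move_linear(p+d*(i+1),.01); ctrl.wait(.15); F=np.mean([(readout.current_contact_force(),ctrl.wait(.02))[0] for _ in range(5)],0); st(i); print(F.round(2))
    if F[0]<.8: break
```

```text
0 t 13.25 p [0.5483 0.1226 0.1727] F [ 0.94  0.49 -1.36] M [0.11 0.09 0.05]
[ 0.35 -0.23 -1.53]
```

```bash
cat >> h.py <<'E'
def F(n=6): return np.mean([(readout.current_contact_force(),ctrl.wait(.015))[0] for _ in range(n)],0)
def Pz(n=4): return np.mean([(readout.current_position(),ctrl.wait(.01))[0] for _ in range(n)],0)
E
python3 - <<'E'
from h import *
s=np.array([.6336,.0633])
y=-35
hit=ctrl.move_linear(tcp(s,.1735,y),.008,until_force=4); ctrl.wait(.15)
print(y,hit,Pz().round(4),F().round(2)); st()
E
```

```text
-35 True [0.548  0.1225 0.1736] [ 3.77 -0.63 -1.81]
t 13.92 p [0.5479 0.1225 0.1736] F [ 4.06 -1.27 -1.29] M [-0.05 -0.39  0.14]
```

Run:
```python
from h import *
y=-35
for s in ((.6340,.0631),(.6345,.0629),(.6350,.0627)):
    p=tcp(s,.1695,y); ctrl.move_linear(p,.01,ori=R(y)); ctrl.wait(.25)
    print("cmd",p.round(4),"act",Pz().round(4),"F",F().round(2),"M",readout.current_torque().round(2),"yaw",np.degrees(np.arctan2(*readout.current_eef_rot()[:2,1]*[-1,1])).round(2))
st()
```

```text
cmd [0.5496 0.1222 0.173 ] act [0.5491 0.1222 0.1728] F [-0.16  0.15 -2.16] M [ 0.13  0.24 -0.01] yaw -35.0
cmd [0.5501 0.122  0.173 ] act [0.5501 0.122  0.173 ] F [-0.37 -0.06 -2.57] M [0.15 0.15 0.  ] yaw -35.0
cmd [0.5506 0.1218 0.173 ] act [0.5507 0.1218 0.173 ] F [ 0.29 -0.12 -2.46] M [ 0.16  0.19 -0.02] yaw -35.0
t 16.0 p [0.5507 0.1218 0.173 ] F [ 0.48 -0.23 -1.54] M [ 0.16  0.19 -0.02]
```

Run:
```python
from h import *
y=-35; s=(.6345,.0629)
hit=ctrl.move_linear(tcp(s,.1765,y),.008,until_force=3); ctrl.wait(.15)
print(hit,"act",Pz().round(4),"F",F().round(2)); st()
```

```text
True act [0.5483 0.122  0.1729] F [ 0.61 -0.26 -1.97]
t 16.73 p [0.5483 0.1219 0.1728] F [ 0.92 -0.35 -1.69] M [0.14 0.05 0.04]
```

Run:
```python
from h import *
y=-35; s=(.6345,.0629)
for z in (.1695,.1702,.1709,.1716,.1723):
    p=tcp(s,z,y); ctrl.move_linear(p,.01,ori=R(y)); ctrl.wait(.1); f=F(4)
    print("cmd",p.round(4),"act",Pz(2).round(4),"F",f.round(2),"M",readout.current_torque().round(2))
    if abs(f[:2]).max()>4 or f[2]<-7: break
st()
```

```text
cmd [0.5501 0.122  0.173 ] act [0.5499 0.122  0.1729] F [ 0.1  -0.14 -2.45] M [ 0.16  0.17 -0.01]
cmd [0.5501 0.122  0.1737] act [0.5498 0.122  0.1735] F [-0.67  0.55 -3.83] M [0.2  0.33 0.04]
cmd [0.5501 0.122  0.1744] act [0.5497 0.122  0.1741] F [-0.56  0.08 -5.68] M [ 0.33  0.46 -0.04]
cmd [0.5501 0.122  0.1751] act [0.5497 0.1221 0.1748] F [-1.1   0.38 -7.37] M [ 0.48  0.62 -0.  ]
t 18.52 p [0.5496 0.1221 0.1748] F [-1.01  2.04 -7.  ] M [ 0.48  0.62 -0.  ]
```

Run:
```python
from h import *
s=(.6345,.0629); z=.1712
for y in (-35,-38,-41,-44,-47,-49):
    p=tcp(s,z,y); ctrl.move_linear(p,.02,ori=R(y)); ctrl.wait(.1); f=F(5)
    print(y,"err",(Pz(2)-p).round(4),"F",f.round(2),"M",readout.current_torque().round(2),flush=True)
    if f[2]>-3.2 or np.hypot(*f[:2])>7 or f[2]<-12: break
st()
```

```text
-35 err [-0.0003  0.     -0.0001] F [-1.54  0.91 -7.05] M [ 0.5   0.76 -0.09]
-38 err [ 0.0007 -0.0002  0.0005] F [-0.67  0.43 -2.76] M [ 0.15  0.29 -0.08]
t 19.58 p [0.5541 0.1261 0.1752] F [-0.53 -0.08 -1.68] M [ 0.15  0.29 -0.08]
```

Run:
```python
from h import *
s=(.6345,.0629); y=-40.5
for z in (.1722,.1735,.175,.1765,.178,.1795,.1805):
    p=tcp(s,z,y); ctrl.move_linear(p,.015,ori=R(y)); ctrl.wait(.1); f=F(8)
    print(z,"err",(Pz(2)-p).round(4),"F",f.round(2),"M",readout.current_torque().round(2),flush=True)
    if np.hypot(*f[:2])>6 or f[2]<-11: break
st()
```

```text
0.1722 err [ 0.0003 -0.      0.    ] F [ 0.77 -0.7  -3.9 ] M [ 0.14  0.2  -0.  ]
0.1735 err [ 0.     -0.     -0.0001] F [ 1.32 -0.82 -4.96] M [0.18 0.15 0.02]
0.175 err [-0.0001  0.     -0.0001] F [ 1.   -0.68 -5.42] M [ 0.22  0.2  -0.02]
0.1765 err [-0.0002  0.     -0.0001] F [ 0.88 -0.58 -6.52] M [ 0.31  0.32 -0.07]
0.178 err [-0.0002  0.     -0.0001] F [ 0.47 -0.15 -6.69] M [ 0.3   0.44 -0.  ]
0.1795 err [-0.0002  0.0001 -0.0001] F [ 0.12  0.02 -7.6 ] M [ 0.48  0.52 -0.01]
0.1805 err [-0.0002  0.0001 -0.0001] F [-0.37  0.2  -8.05] M [ 0.5   0.59 -0.  ]
t 23.29 p [0.556  0.1299 0.1839] F [-0.14  0.59 -7.82] M [ 0.5   0.59 -0.  ]
```

Run:
```python
from h import *
s=(.6345,.0629); y=-40.5
for z in (.1815,.1825,.1832,.1839):
    p=tcp(s,z,y); ctrl.move_linear(p,.015,ori=R(y)); ctrl.wait(.1); f=F(10)
    print(z,"err",(Pz(2)-p).round(4),"F",f.round(2),"M",readout.current_torque().round(2),flush=True)
    if f[2]<-9: break
st()
```

```text
0.1815 err [-0.0002  0.0001 -0.0001] F [-0.9   0.4  -8.08] M [ 0.59  0.73 -0.  ]
0.1825 err [-0.0002  0.0001 -0.0001] F [-1.45  1.42 -8.75] M [ 0.67  0.86 -0.03]
0.1832 err [-0.0002  0.0001 -0.0001] F [-1.98  1.48 -9.  ] M [0.79 0.89 0.02]
t 24.89 p [0.5559 0.1299 0.1866] F [ -2.33   2.17 -10.09] M [0.79 0.89 0.02]
```

```bash
cat > turn.py <<'E'
from h import *
import sys
s=(.6342,.0632); z=float(sys.argv[1])
for y in map(float,sys.argv[2:]):
    p=tcp(s,z,y); ctrl.move_linear(p,.025,ori=R(y)); ctrl.wait(.08); f=F(6); a=np.radians(y)
    tan=f[:2]@[-np.sin(a),np.cos(a)]; rad=f[:2]@[np.cos(a),np.sin(a)]
    print(y,"err",(Pz(2)-p).round(4),"F",f.round(2),"tan %.2f rad %.2f"%(tan,rad),"M",readout.current_torque().round(2),flush=True)
    if abs(tan)>3.5 or abs(rad)>6 or f[2]<-14: print("STOP");break
st()
E
python3 turn.py .1834 -38 -35 -32 -28
```

```text
-38.0 err [ 0.0004 -0.0001  0.0001] F [-0.41  0.54 -9.2 ] tan 0.17 rad -0.66 M [0.58 0.73 0.03]
-35.0 err [ 0.0004 -0.0001  0.0001] F [ 0.46  0.4  -9.42] tan 0.59 rad 0.14 M [0.55 0.57 0.03]
-32.0 err [0.0003 0.     0.0001] F [ 1.17  0.41 -9.36] tan 0.97 rad 0.77 M [0.49 0.56 0.11]
-28.0 err [ 0.      0.0001 -0.    ] F [ 0.86  0.33 -8.97] tan 0.70 rad 0.60 M [0.53 0.62 0.05]
t 27.19 p [0.5433 0.1116 0.1869] F [ 1.15  0.22 -8.45] M [0.53 0.62 0.05]
```

```bash
python3 turn.py .1834 -22 -16 -11 -8 -6 -4 -2 0 2 4
```

```text
-22.0 err [-0.0002  0.0001 -0.0001] F [-0.02  1.19 -9.22] tan 1.10 rad -0.47 M [0.46 0.82 0.1 ]
-16.0 err [-0.0003  0.0001 -0.0001] F [-0.83  1.25 -9.35] tan 0.97 rad -1.14 M [0.41 0.95 0.04]
-11.0 err [-0.0001  0.     -0.    ] F [-0.76  1.05 -9.21] tan 0.88 rad -0.95 M [0.33 0.94 0.11]
-8.0 err [-0.0001  0.     -0.    ] F [-0.99  1.35 -9.32] tan 1.20 rad -1.17 M [0.32 0.89 0.08]
-6.0 err [0. 0. 0.] F [-0.74  1.24 -9.42] tan 1.16 rad -0.87 M [0.3  0.95 0.09]
-4.0 err [-0.  0. -0.] F [-1.07  0.93 -8.79] tan 0.85 rad -1.14 M [0.27 0.99 0.1 ]
-2.0 err [-0.0002 -0.0001 -0.0001] F [-1.54  0.65 -8.95] tan 0.60 rad -1.56 M [ 0.13  1.04 -0.06]
0.0 err [-0.0003  0.0001 -0.0001] F [-2.21  1.59 -8.91] tan 1.59 rad -2.21 M [ 0.2   1.14 -0.23]
2.0 err [-0.0003  0.0005 -0.0001] F [-2.38  4.48 -8.7 ] tan 4.56 rad -2.22 M [ 0.66  1.18 -0.38]
STOP
t 32.49 p [0.5309 0.0601 0.1868] F [-2.2   5.25 -8.91] M [ 0.66  1.18 -0.38]
```

```bash
python3 turn.py .1834 1.2; sed -i 's/^for y in.*/Y=float(sys.argv[2]);zs=[float(a) for a in sys.argv[3:]]\nfor z in zs:\n    y=Y/' turn.py; sed 's/print(y,/print(z,/' turn.py > lower.py; python3 lower.py 0 1.2 .182 .1805 .179 .1778 .1768 .1758
```

```text
1.2 err [-0.0003 -0.     -0.0001] F [-3.32  2.57 -9.09] tan 2.64 rad -3.27 M [ 0.35  1.28 -0.33]
t 32.94 p [0.5309 0.061  0.1868] F [-2.66  2.48 -9.22] M [ 0.35  1.28 -0.33]
0.182 err [-0.     -0.      0.0002] F [-4.52  2.33 -6.65] tan 2.42 rad -4.47 M [ 0.36  1.22 -0.31]
0.1805 err [ 0.0003 -0.0001  0.0006] F [-5.31  2.11 -4.96] tan 2.22 rad -5.26 M [ 0.33  1.11 -0.33]
0.179 err [ 0.0005 -0.0001  0.0011] F [-6.12  1.93 -2.61] tan 2.06 rad -6.07 M [ 0.36  1.06 -0.31]
STOP
t 34.29 p [0.5317 0.061  0.1836] F [-6.23  2.16 -2.3 ] M [ 0.36  1.06 -0.31]
```

The yaw reaction about the hub says it has been on the hard stop since about −2°, with roughly 0.5 N·m preload. That wedges it against dropping, so I relax the preload gradually.

```bash
sed -i 's/"tan %.2f rad %.2f"%(tan,rad)/"tan %.2f rad %.2f hubT %.2f"%(tan,rad,readout.current_torque()[2]-.103*tan)/' lower.py; for y in 0.2 -0.8 -1.6 -2.2; do DX=-.0013 python3 lower.py 0 $y .178 | grep -v ^t; done
```

```text
0.178 err [ 0.0011 -0.0006 -0.0005] F [ 6.15  0.57 -4.17] tan 0.55 rad 6.16 hubT -0.24 M [ 0.13 -0.46 -0.18]
STOP
0.178 err [ 0.0009 -0.0009 -0.0005] F [ 5.43  0.18 -3.98] tan 0.26 rad 5.42 hubT -0.14 M [ 0.04 -0.46 -0.11]
0.178 err [ 0.0007 -0.001  -0.0005] F [ 5.08 -0.3  -3.76] tan -0.16 rad 5.09 hubT -0.05 M [-0.01 -0.41 -0.06]
0.178 err [ 0.0006 -0.0009 -0.0004] F [ 5.17 -0.74 -3.69] tan -0.54 rad 5.19 hubT -0.07 M [-0.06 -0.36 -0.13]
```

```bash
DX=.0002 python3 lower.py 0 -1.6 .178 .1771 .1763 .1755
```

```text
0.178 err [-0.0009 -0.0004 -0.0004] F [ 1.93 -2.47 -4.44] tan -2.42 rad 2.00 hubT 0.03 M [-0.32  0.12 -0.22]
0.1771 err [-0.0007 -0.0001 -0.0001] F [-0.56 -3.4  -3.04] tan -3.41 rad -0.46 hubT 0.02 M [-0.51  0.28 -0.33]
0.1763 err [-0.0004 -0.     -0.    ] F [-2.35 -3.63 -2.08] tan -3.69 rad -2.25 hubT -0.00 M [-0.57  0.44 -0.38]
STOP
t 38.79 p [0.531  0.0661 0.1798] F [-1.83 -4.1  -1.62] M [-0.57  0.44 -0.38]
```

```bash
DX=-.0003 DY=-.0012 python3 lower.py 0 -1.2 .1763 .176
```

```text
0.1763 err [0.0001 0.0004 0.    ] F [-1.38 -0.25 -2.39] tan -0.28 rad -1.37 hubT -0.06 M [ 0.01  0.25 -0.08]
0.176 err [0.0002 0.0002 0.0001] F [-1.1   1.1  -1.32] tan 1.08 rad -1.12 hubT -0.03 M [0.17 0.16 0.08]
t 39.69 p [0.5311 0.0644 0.1796] F [-1.77  1.32 -0.59] M [0.17 0.16 0.08]
```

```bash
DX=-.0003 DY=-.0012 python3 lower.py 0 -4 .176;DX=-.0003 DY=-.0012 python3 lower.py 0 -1.4 .176
python3 - <<'E'
from h import *
effector.set_gripper(.05); ctrl.wait(.2); st("open"); print(readout.current_opening())
p=readout.current_position()
ctrl.move_linear(p+[0,0,.08],.08); st("up")
ctrl.move_linear(p+[-.06,.1,.12],.15)
ctrl.goto(p+[-.1,.3,.12],R(-1.4)); ctrl.wait(.3); st("away")
for n,(a,b,c,d) in {"top":(80,240,180,340),"scene":(100,300,130,400)}.items():
    q,dd=eyes.capture(n); np.savez(n+"2.npz",p=q,d=dd)
    cv2.imwrite(f"pics/f_{n}.png",cv2.convertScaleAbs(cv2.resize(q,(800,600),interpolation=cv2.INTER_CUBIC),alpha=1.6))
    cv2.imwrite(f"pics/c_{n}.png",cv2.convertScaleAbs(cv2.resize(q[a:b,c:d],None,fx=2.4,fy=3*.8,interpolation=cv2.INTER_CUBIC),alpha=1.8))
t,s=cv2.imread("pics/c_top.png"),cv2.imread("pics/c_scene.png"); print(t.shape,s.shape)
W=np.zeros((500,800,3),np.uint8); t=t[:,:384]; k=800-t.shape[1]; W[:t.shape[0],:t.shape[1]]=t; ss=cv2.resize(s,(k,int(s.shape[0]*k/s.shape[1]))); W[:ss.shape[0],t.shape[1]:]=ss
cv2.imwrite("pics/final.png",W)
E
```

```text
0.176 err [0.0003 0.     0.0001] F [-0.31  0.99 -1.04] tan 0.97 rad -0.38 hubT -0.03 M [0.2  0.01 0.07]
t 40.24 p [0.5315 0.0692 0.1796] F [-0.56  1.04 -1.05] M [0.2  0.01 0.07]
0.176 err [ 0.0003 -0.0002  0.0001] F [ 0.3  -0.54 -0.77] tan -0.54 rad 0.32 hubT 0.09 M [-0.02 -0.03  0.04]
t 40.77 p [0.5313 0.0643 0.1796] F [ 0.75 -0.06 -0.95] M [-0.02 -0.03  0.04]
open t 41.46 p [0.5309 0.0645 0.1795] F [0.48 0.11 0.33] M [ 0.01 -0.01 -0.03]
0.050129636488585455
up t 42.61 p [0.5305 0.0646 0.2589] F [-0.17  0.5   0.33] M [-0.03  0.03  0.03]
away t 44.72 p [0.4316 0.3634 0.2996] F [ 0.88 -0.17 -0.45] M [-0.08  0.    0.04]
(384, 384, 3) (480, 648, 3)
```

View pics/final.png

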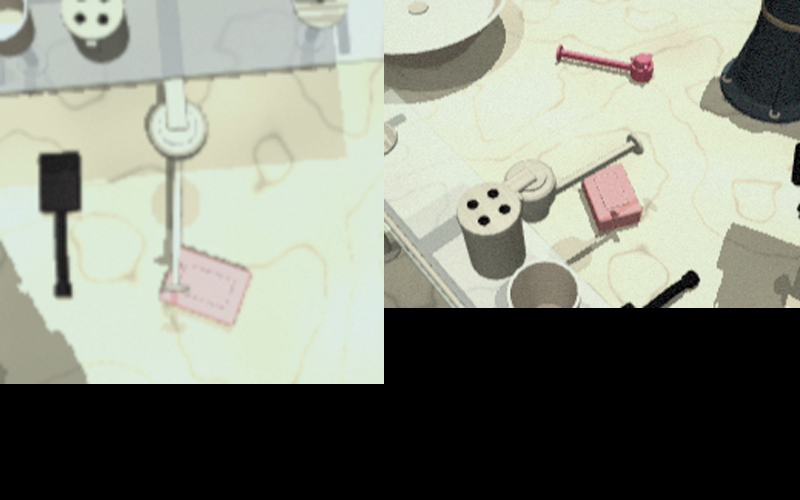

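The towel arm hangs from the socket (left panel, cup at (177,130)) with its bar pointing to the front and the disc at (175,288). The neighbours look undisturbed. The turn-back to −4° met no resistance, so I check the hang height and push the bar gently from the right to test the lock.

Run:
```python
from h import *
for n in("top","scene"):
    z=np.load(n+"2.npz");P=pts(n,z["d"]).reshape(-1,3)[z["d"].ravel()>0]
    B=P[(P[:,0]>.47)&(P[:,0]<.585)&(abs(P[:,1]-.063)<.02)&(P[:,2]>.19)&(P[:,2]<.215)]
    C=P[(P[:,2]>.256)&(P[:,2]<.2655)&(P[:,0]>.64)&(P[:,0]<.675)&(abs(P[:,1]-.066)<.01)]
    k=np.polyfit(B[:,0],B[:,1],1); print(n,"bar z",np.median(B[:,2]),len(B),"yaw",np.degrees(np.arctan(k[0])),"y at .525",np.polyval(k,.525),"bracket(.261)",np.median(C[:,2]))
    d=np.load(n+"0.npz")["d"]; 
effector.set_gripper(0.0,20)
y0=.063-.005-.022; p=np.array([.527,.025,.193])
ctrl.goto(np.array([.45,.0,.27]),R(0)); ctrl.goto(p+[0,-.015,.06],R(90)); ctrl.move_linear(p+[0,-.015,0],.1); ctrl.wait(.15); st("beside"); f0=F(8)
print(ctrl.move_linear(p+[0,.032,0],.025,until_force=2)); ctrl.wait(.1); print(Pz().round(4),(F(8)-f0).round(2)); st()
```

```text
top bar z 0.2017344853575711 141 yaw -1.6100331982095928 y at .525 0.06431994069075996 bracket(.261) 0.2614728085659328
scene bar z 0.20023148725282658 290 yaw -1.3182643013098714 y at .525 0.06654799979997798 bracket(.261) 0.2607807170631344Traceback (most recent call last):
  File "<stdin>", line 10, in <module>
plant.IKError: the arm cannot take that pose within its joint ranges
```

Run:
```python
from h import *
st()
ctrl.move_linear(readout.current_position()+[-.03,-.15,.05],.15); ctrl.wait(.3); st("clear")
q,d=eyes.capture("top"); o=np.load("top0.npz")
P=pts("top",d); P0=pts("top",o["d"])
# bystander median heights/centres before vs after
for nm,(x0,x1,y0,y1,z0,z1) in {"soap":(.44,.56,-.03,.1,.02,.06),"brush":(.45,.64,.12,.22,.012,.06),"cup":(.68,.82,.18,.3,.29,.38),"holder":(.68,.82,.09,.175,.29,.4)}.items():
    for Q,dd in((P0,o["d"]),(P,d)):
        m=(Q[...,0]>x0)&(Q[...,0]<x1)&(Q[...,1]>y0)&(Q[...,1]<y1)&(Q[...,2]>z0)&(Q[...,2]<z1)&(dd>0); print(nm,m.sum(),Q[m].mean(0).round(4))
B=P.reshape(-1,3); B=B[(B[:,0]>.47)&(B[:,0]<.585)&(abs(B[:,1]-.063)<.02)&(B[:,2]>.19)&(B[:,2]<.215)]; print("bar",len(B),np.median(B[:,2]),np.degrees(np.arctan(np.polyfit(B[:,0],B[:,1],1)[0])))
ctrl.job_done()
```

```text
t 46.72 p [0.4503 0.0006 0.2702] F [-0.3  -0.53 -0.62] M [ 0.04 -0.07  0.03]
clear t 48.23 p [ 0.4203 -0.149   0.32  ] F [ 0.74  0.29 -0.65] M [-0.03  0.03 -0.02]
soap 573 [0.4669 0.0319 0.0411]
soap 487 [0.4664 0.0259 0.0413]
brush 133 [0.5899 0.2116 0.0327]
brush 135 [0.5888 0.2116 0.0325]
cup 683 [0.749  0.2519 0.3264]
cup 685 [0.7493 0.2518 0.3267]
holder 803 [0.7342 0.1432 0.353 ]
holder 804 [0.7341 0.1431 0.3527]
bar 142 0.20147528697041284 -1.6639202512080087
the job is handed in; nothing more can be done
```

The towel arm is back in the socket under the shelf, hanging in what I believe is the locked position and pointing out to the front. I handed the job in at about 48 s of the 72 s allowed.

**How it went**
- I gripped the chrome arm 103 mm out from the hub and left the pink look-alike alone.
- I pressed the lugs up with about 5 N. They slipped into the gaps between -35° and -38° yaw.
- I raised the arm against the plunger and turned it counter-clockwise until it stopped.
- When I first lowered it, the hub stayed wedged because I was still pushing against the stop. Easing that push let it drop clearly, and I then unloaded and released it.

**Last checks**
- **Height:** before I handed in, both cameras put the top of the bar at 200 to 202 mm. Locked should be 201.5 mm; resting unlocked on the ring would be about 204 mm.
- **Direction:** the bar points at about -1.6° yaw, against +5° for the shelf's front.
- **Neighbours:** the cup, brush holder and hairbrush are within about 1 mm of where they were. The soap box's average shifted 6 mm, but part of it is now hidden under the bar. It was never touched as far as I know, though I did not confirm this.
- **Forces:** the highest readings were about 9 to 10 N downward (including the arm's weight) and a calculated twist of about 0.85 N·m on the socket. The twist came close to the 1 N·m limit.

**Not confirmed**
- Turning back about 2.5° before release met no resistance, so the lock was not felt directly.
- A planned push test on the hanging bar was not done, because the arm could not reach that pose. The lock is inferred from the drop I felt and the hang height.

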